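Hold a saucepan handle home while it is screwed on

ROBOT

A 6-joint arm with a two-finger parallel gripper is mounted at the origin on a cart in front of the work surface, level with it; the furniture and walls round the work are solid. World frame = base frame: x ahead of the robot, y to its left, z up, the work surface at z = 0. Lengths are in m, angles in rad, forces in N, time in s.
With the tool pointing down it reaches from about 0.3 to 0.875 m from the base axis. Payload 6.4 kg.
Tool frame: the origin (TCP) lies at the very end of the fingers, on their centre line; the grasp point (between the pads) lies 19 mm behind it (r.tcp_to_grasp is the distance from the TCP to the grasp point, in m); z points along the fingers, y is the line along which they close (so a half turn about z gives the same grasp; the last joint's range is limited). The gripper opens to 85 mm and grips with 20 to 120 N. Pads are 22 mm wide; open, the fingers measure 114 mm over their backs; the gripper's body (76 mm by 85 mm) begins 54 mm behind the grasp point. The pads swing forward as they close: fully open they stand 13 mm farther back than shut.
Start: joints at [0.976, 0.181, 1.607, -0, 1.354, -0.206], TCP at [0.218, 0.532, 0.231] pointing down, gripper open.
Joint ranges: [-2.99, 2.99], [-0.89, 2.07], [0.3, 2.58], [-1.14, 4.28], [0, 2.63], [-3.12, 3.12]. Speed limits (rad/s): [2.57, 2.57, 3.01, 3.14, 3.14, 3.14].

INTERFACE

Orientations are given as a unit quaternion [x, y, z, w].
In Python, from station import r gives the robot as it stands.
- The arm moves only by the tool arm_command, never from a script. Its argument "commands" is text: rows parted by semicolons, each of 4 numbers parted by spaces: the shift along the tool's x, y, z in cm, then the turn about the tool's z in rad. A call has 1 to 20 rows; each row shifts and turns the commanded pose from where the row before left it, along the tool's axes as they then stand; what a row does not reach is not made up. A row lasts 1/8 s, in which the tool goes at most 62.5 mm and 10.7 degrees, less where a joint would pass 70% of its speed; a pose out of reach is approached as far as the arm can. A call with a gripper value outside its range is refused whole. "claw" is the opening in per cent of the stroke, from 0 (shut) to 100 (fully open), set as the call begins (left out, the last holds). The fingers move at their own pace and stop on an object; "grip_force" is the grip in N (left out, the last holds). Time passes only in rows, so rows that do not move let the fingers close. It gives the time, the measured TCP pose, the force, the opening and the grip force at its end, in the units of the state.
- r.get_obs(): the state, without advancing time (a new reading comes with each control period).
- r.grab_frame(name): name is "scene" or "top"; returns a dict with "image" (480x640x3 uint8, red, green, blue), "range_z" (480x640 float32, m along the optical axis (not along the pixel's ray), 0 where there is no reading), "K" (3x3 intrinsics, pixels), "view" (4x4, takes a point from world to camera coordinates). Camera axes: x right, y up, looking along -z (the intrinsics and any distortion apply to the point x, -y, -z); pixel columns grow to the right and rows downward; lengths in m; the calibration is good to about 2 mm. A picture is of the moment at which its call begins.
- r.hand_in(): hands the job in; it is judged then, once.
Trained networks look in a picture, given as the dict that the camera call returned (one of the last four; its "shot" number tells which), for a name from the list of things; names that differ only in an ending like _2 or _b are one class to them, and where a whole thing is asked for, a point or a joint stands for the part that bears it (a point fixed in the world has none). Each returns a list of dicts, best first, with "p" (0 to 1); they miss things now and then, are a little off and sometimes report something else, mostly with a low value. They report only what shows in the picture. A call takes as long as a camera call. They do not tell look-alikes from the thing itself.
- r.regions_of(picture, thing): "mask" (480x640 bool, what is visible of it) and "pixel" ([column, row] in pixels, amid what is visible of it).
The state is a dict: "t": time; "q": joint angles; "dq": joint speeds; "tau": joint torques, N m; "tool_pos": TCP position; "eef_rot": TCP orientation; "contact_force": force on the tool from outside, world axes, zero at the start; "ft_torque": the same for the moment, N m; "width": opening from 0.0 (shut) to 1.0 (fully open); "finger_force": force on a finger pad.
Only numpy, scipy, OpenCV 4.12 (cv2) and the standard library are available. Lean on these libraries where they do the work, as an engineer would, in place of code of your own. Each camera call takes 0.05 s, during which the arm holds its last target. There are 200 camera calls.

TASK

The handle has come off the blue saucepan: pick up the black handle and slide its socket fully onto the tang of the pan, until its end meets the steel flame guard. Then be my third hand while I drive the long screw in through its free end: keep the handle pressed against the guard with a steady push of about 10 N (between 5 and 15) for at least four seconds, and finish while still gripping and pressing it - do not let go. Do not shove the pan along or disturb the other things.

Things in the scene. Friction and masses are not known exactly. Their poses are not given: they have to be found in the camera images.
- handle: Loose black pan handle lying flat right of the pan, 160 long, 30 wide, 26 high, 80 to 150 g. Origin: centre of its underside; x along it toward the socket end (bright steel collar); z up, as it lies and as it is fitted. Grip it from above across its waist, 24 wide (y), 2 to 24 above the underside, from x = -45 to +20. The end at x = -80 stays free for the screwdriver.
- socket (a point): Centre of the mouth of the socket in the handle's steel-collared end face, at (80, 0, 13) mm in the handle's frame. The socket is a rectangular hole 19.5 wide (y) by 11.5 high (z), 42 deep, running along the handle's x, with a 1.5 mm chamfer.
- pan: Cast-iron saucepan, blue outside, white inside, 176 across, 95 high, 2.4 kg, loose, upright on a round rubber mat 3 thick on which it stays put under pushes below about 20 N. Origin: centre of its underside; z up; its -x side, roughly toward the robot, carries flame guard and tang. The fitted handle's x is parallel to the pan's x.
- flame_guard: Upright steel plate on the pan, 36 wide, 32 high, 4 thick, at the root of the tang; the handle's collared end presses against it. The frame coincides with the pan's.
- guard_face (a point): Centre of the guard's outer face, at (-103, 0, 66) mm in the pan's frame, axes as the pan's. The tang, 16 wide (y) by 8 high (z), its last 6 mm thinned to 11 by 5, stands out from here 36 mm along -x. When the handle is home, socket lies on this point.
- screwdriver: Orange-handled screwdriver, 190 long, lying left of the work: leave it. Origin in mid-length at its underside, x along it.
- dish: Dark grey oval dish, 90 x 122 x 16, with the long handle screw in it, left of the work: leave it. Origin: centre of its underside.
- tin: Green food tin, 57 across, 72 high, right of the pan: leave it. Origin: centre of its underside.
- mug_1: Orange mug, 81 x 113 x 101, at the far left: leave it. Origin: centre of its underside.
Not all that is in view belongs to the job. There is more than one size of the handle; the job needs the larger.

How it is judged:
On the way, in this order (a step that is already met when the one before it is completed fails the run):
1. the handle is lifted clear of the worktop in the gripper (height (world z) of handle above 0.035 m and contact force between the fingers and handle above 2 N), for 0.2 s.
2. the socket has been slid at least 12 mm over the tang (y of socket in the frame of guard_face between -0.005 and 0.005 m and z of socket in the frame of guard_face between -0.005 and 0.005 m and angle between the x axis of handle and the x axis of pan, either way round below 0.12 rad and x of socket in the frame of guard_face between -0.024 and 0.003 m), for 0.1 s.
3. the handle is home against the flame guard and pressed there with 5 to 15 N for 3 s without a break (y of socket in the frame of guard_face between -0.005 and 0.005 m and z of socket in the frame of guard_face between -0.005 and 0.005 m and angle between the x axis of handle and the x axis of pan, either way round below 0.12 rad and x of socket in the frame of guard_face between -0.003 and 0.003 m and contact force between handle and flame_guard between 5 and 15 N and contact force between the fingers and handle above 2 N), for 3 s.
At the end, for the whole second after the job is handed in: Socket mouth within 3 mm of the guard face along the tang, 5 mm across it, 0.12 rad in line; pressing the guard with 5 to 15 N (for 3 s and through the last second), still gripped; handle and pan at rest, pan upright within 0.06 rad and 20 mm of where it stood (all of step 3 and height (world z) of handle above 0.035 m and linear speed of each of handle, pan below 0.02 m/s and angle between pan's own z axis and vertical below 0.06 rad and distance of pan from where it was at the start of the episode below 0.02 m); the arm keeps its last pose, push and grip.
It fails at once if the pan is shoved more than 20 mm (distance of pan from where it was at the start of the episode above 0.02 m).
It fails at once if the screwdriver is disturbed (moved more than 20 mm) (distance of screwdriver from where it was at the start of the episode above 0.02 m).
It fails at once if the dish is disturbed (moved more than 20 mm) (distance of dish from where it was at the start of the episode above 0.02 m).
It fails at once if the tin is disturbed (moved more than 20 mm) (distance of tin from where it was at the start of the episode above 0.02 m).
It fails at once if the mug is disturbed (moved more than 20 mm) (distance of mug_1 from where it was at the start of the episode above 0.02 m).
It also fails if it takes over 61 s, if anything falls off the work surface, if the arm or the gripper's body presses on something with over 40 N, if the wrist force passes 120 N, or if a joint passes its speed limit or range.

## Working session

There is one attempt and no reset: what is moved stays moved. The work goes in short steps, Python scripts to look and compute and a tool call to move; the robot and the scene stay as the last step left them, time stands still between calls to the robot, and variables do not carry over. Pictures are saved under pics/ and viewed, at most 10 in all, crops included, and the job is handed in when it is done.

Besides the shell and the picture viewer there is one more tool, called after "Request:" as name(argument=value, ...), one argument or row to a line, values as JSON. arm_command: Moves the arm, as the interface text tells. Its arguments: {"type":"object","properties":{"commands":{"type":"string"},"claw":{"type":"number"},"grip_force":{"type":"number"}},"required":["commands"]}

```bash
mkdir -p pics; cat > h.py <<'E'
import numpy as np, cv2
from station import r
def cloud(f):
    z=f["range_z"]; K=f["K"]; v,u=np.mgrid[0:480,0:640]
    X=(u-K[0,2])/K[0,0]*z; Y=(v-K[1,2])/K[1,1]*z
    P=np.stack([X,-Y,-z,np.ones_like(z)],-1)@np.linalg.inv(f["view"]).T
    P=P[...,:3]; P[z==0]=np.nan; return P
E
python3 - <<'E'
from h import *
o=r.get_obs(); print({k:np.round(v,3) for k,v in o.items()})
for n in("scene","top"):
    f=r.grab_frame(n); cv2.imwrite(f"pics/{n}0.png",f["image"][...,::-1]); P=cloud(f)
    np.savez(f"{n}0.npz",P=P,img=f["image"])
    print(n,[k for k in f], "cam",np.round(np.linalg.inv(f["view"])[:3,3],3), f["K"][0,0])
    for t in("handle","pan","flame_guard","tin","screwdriver","dish","mug_1"):
        for d in r.regions_of(f,t)[:3]:
            m=d["mask"]; q=P[m]; q=q[~np.isnan(q[:,0])]
            if len(q): print(t,round(d["p"],2),np.round(d["pixel"]),m.sum(),np.round(np.median(q,0),3),np.round(np.percentile(q,2,0),3),np.round(np.percentile(q,98,0),3))
E
```

```text
{'t': np.float64(0.0), 'q': array([ 0.976,  0.182,  1.608,  0.   ,  1.354, -0.206]), 'dq': array([ 0.001, -0.001,  0.   , -0.   ,  0.001,  0.001]), 'tau': array([-2.0000e-03, -4.4489e+01, -3.5132e+01, -1.0000e-03,  1.0000e-02,
        0.0000e+00]), 'tool_pos': array([0.218, 0.532, 0.23 ]), 'eef_rot': array([ 0.193,  0.981, -0.001, -0.   ]), 'contact_force': array([-0.527,  0.146,  0.095]), 'ft_torque': array([-0.059, -0.003, -0.004]), 'finger_force': np.float64(0.0), 'width': np.float64(0.998)}
scene ['image', 'range_z', 'K', 'view', 'shot'] cam [ 0.031 -0.553  0.5  ] 454.5156924466882
handle 0.88 [399. 335.] 1691 [ 0.519 -0.188  0.021] [ 0.452 -0.235  0.004] [ 0.577 -0.137  0.027]
handle 0.6 [273. 291.] 543 [0.447 0.055 0.015] [0.392 0.039 0.001] [0.501 0.079 0.019]
pan 0.75 [356. 239.] 5095 [0.649 0.033 0.066] [ 0.559 -0.031  0.012] [0.745 0.134 0.098]
flame_guard 0.44 [327. 246.] 172 [0.564 0.032 0.074] [0.56  0.021 0.054] [0.58  0.055 0.084]
tin 0.63 [466. 311.] 1681 [ 0.627 -0.238  0.051] [ 0.617 -0.257  0.002] [ 0.67  -0.205  0.072]
screwdriver 0.75 [231. 251.] 416 [0.465 0.264
[... 538 characters left out ...]
0.18   0.023] [ 0.455 -0.225  0.01 ] [ 0.586 -0.126  0.03 ]
handle 0.56 [311. 305.] 446 [0.449 0.063 0.015] [ 0.393  0.043 -0.004] [0.499 0.084 0.023]
pan 0.61 [320. 215.] 4834 [0.675 0.057 0.015] [ 0.562 -0.021  0.006] [0.755 0.136 0.1  ]
flame_guard 0.24 [319. 212.] 4829 [0.675 0.057 0.015] [ 0.562 -0.022  0.006] [0.757 0.137 0.1  ]
tin 0.71 [436. 228.] 585 [ 0.642 -0.221  0.068] [ 0.618 -0.251  0.009] [ 0.67  -0.198  0.074]
screwdriver 0.73 [225. 292.] 489 [0.478 0.276 0.021] [0.425 0.262 0.01 ] [0.577 0.287 0.029]
dish 0.6 [191. 293.] 1555 [0.476 0.363 0.007] [ 0.434  0.307 -0.001] [0.517 0.417 0.017]
mug_1 0.82 [177. 235.] 1286 [0.619 0.388 0.04 ] [0.577 0.343 0.014] [0.674 0.419 0.101]
```

View pics/scene0.png

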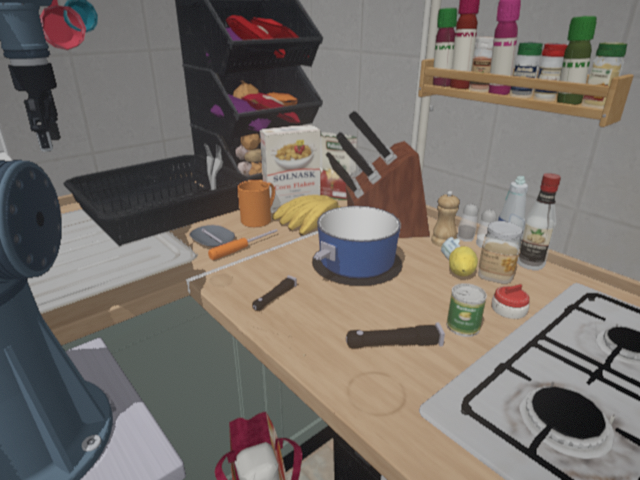

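View pics/top0.png

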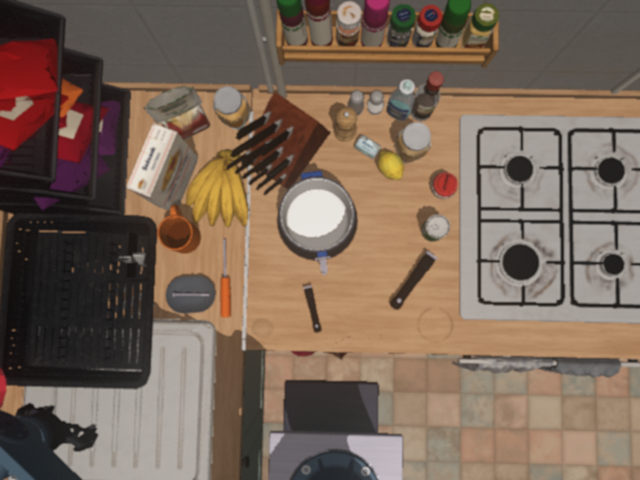

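```bash
cat >> h.py <<'E'
def pts(P,lo,hi):
    m=np.all((P>=lo)&(P<=hi),-1); return P[m]
def rect(q):
    c,(w,h),a=cv2.minAreaRect((q[:,:2]*1000).astype(np.float32)); 
    a=np.deg2rad(a if w>h else a+90); return np.round(c,1),np.round(sorted((w,h)),1),round(a,3)
def circ(q):
    A=np.c_[2*q[:,:2],np.ones(len(q))]; s=np.linalg.lstsq(A,(q[:,:2]**2).sum(1),rcond=None)[0]
    return s[:2],np.sqrt(s[2]+s[0]**2+s[1]**2)
E
python3 - <<'E'
from h import *
for n in("scene","top"):
    P=np.load(n+"0.npz")["P"]; img=np.load(n+"0.npz")["img"]
    q=pts(P,[.43,-.26,.018],[.605,-.11,.04]); 
    m=np.all((P>=[.43,-.26,.008])&(P<=[.605,-.11,.04]),-1)
    print(n,"handle",len(q),rect(q),"z95",np.percentile(q[:,2],[50,95]))
    d=q[:,:2]-q[:,:2].mean(0); w,v=np.linalg.eigh(d.T@d); ax=v[:,1]*np.sign(v[0,1]); s=d@ax; print("  pca",np.arctan2(ax[1],ax[0]),s.min(),s.max(),q.mean(0), "len mid",q[:,:2].mean(0)+ax*(s.min()+s.max())/2)
    rim=pts(P,[.55,-.06,.088],[.8,.17,.105]); c,R=circ(rim)
    for _ in range(3):
        e=np.abs(np.hypot(*(rim[:,:2]-c).T)-R); rim=rim[e<.008]; c,R=circ(rim)
    print("  rim",len(rim),c,R,np.median(rim[:,2]))
    t=pts(P,[.48,-.0,.035],[c[0]-.07,.11,.09]); t=t[np.hypot(*(t[:,:2]-c).T)>.093]
    print("  tang/guard",len(t)); print(np.round(t[np.argsort(t[:,0])][::max(1,len(t)//40)]*1000).astype(int).tolist())
    g=r.grab_frame(n)["image"] if 0 else img
    a,b=((190,290) if n=="top" else (215,295)),((260,380) if n=="top" else (290,410))
    cv2.imwrite(f"pics/{n}_crop.png",cv2.resize(img[a[0]:a[1],b[0]:b[1],::-1],None,fx=5,fy=5,interpolation=cv2.INTER_NEAREST))
E
```

```text
scene handle 1113 (array([ 518. , -181.8]), array([ 32.5, 160.1]), np.float64(2.55)) z95 [0.02371038 0.02644817]
  pca -0.6199832224046642 -0.08415820412602543 0.0757724642053345 [ 0.51999515 -0.18564807  0.02335108] len mid [ 0.51658262 -0.18321193]
  rim 538 [0.67307643 0.05938773] 0.09400900074295984 0.09555140257110611
  tang/guard 645
[[526, 35, 72], [532, 35, 69], [536, 28, 69], [542, 29, 66], [547, 29, 73], [552, 29, 71], [557, 32, 73], [561, 51, 70], [562, 31, 69], [562, 38, 84], [563, 27, 64], [564, 22, 83], [564, 31, 75], [565, 23, 72], [565, 29, 55], [566, 30, 57], [568, 23, 84], [576, 29, 63], [578, 52, 87], [579, 29, 71], [579, 33, 87], [580, 70, 86], [581, 71, 79], [582, 78, 85], [583, 33, 57], [583, 34, 54], [584, 26, 52], [585, 22, 87], [586, 19, 63], [587, 23, 75], [588, 16, 73], [589, 20, 74], [590, 15, 71], [591, 8, 84], [592, 12, 80], [593, 7, 84], [594, 8, 72], [595, 6, 79], [596, 4, 64], [598, 3, 66], [600, 1, 50]]
top handle 685 (array([ 518.7, -175.9]), array([ 29.8, 161.2]), np.float64(2.519)) z95 [0.02361993 0.02900943]
  pca -0.6139924676842667 -0.08475232135501833 0.07643327863698461 [ 0.52214368 -0.17826442  0.02377075] len mid [ 0.51874388 -0.17586797]
  rim 643 [0.66614264 0.05815247] 0.08527582368306214 0.0968501368718977
  tang/guard 168
[[528, 41, 72], [528, 32, 68], [531, 34, 71], [533, 36, 70], [535, 41, 71], [535, 34, 71], [537, 36, 74], [538, 32, 70], [540, 43, 72], [542, 41, 77], [542, 36, 72], [544, 37, 75], [545, 32, 70], [547, 44, 71], [549, 39, 75], [549, 32, 71], [551, 37, 75], [552, 34, 71], [554, 39, 74], [555, 48, 76], [556, 41, 70], [558, 46, 75], [558, 37, 71], [560, 35, 76], [561, 46, 69], [562, 55, 85], [562, 58, 80], [563, 42, 73], [564, 58, 86], [564, 51, 83], [564, 42, 83], [565, 32, 50], [566, 39, 87], [567, 30, 83], [567, 32, 81], [569, 46, 85], [570, 49, 75], [570, 53, 71], [572, 42, 81], [572, 44, 77], [573, 53, 85], [574, 35, 80]]
```

Request:
arm_command(
  commands="-3.84 -3.87 0 0; -3.84 -3.87 0 0; -3.84 -3.87 0 0; -3.84 -3.87 0 0; -3.84 -3.87 0 0; -3.84 -3.87 0 0; -3.84 -3.87 0 0; -3.84 -3.87 0 0; -3.84 -3.87 0 0; -3.84 -3.87 0 0; -3.84 -3.87 0 0; -3.84 -3.87 0 0; -3.84 -3.87 0 0; -3.84 -3.87 0 0; 0 0 0 0.114; 0 0 0 0.114; 0 0 0 0",
  claw=100,
  grip_force=80,
)

```text
t: 2.92
tool_pos: [0.51, -0.1732, 0.2312]
eef_rot: [0.303, 0.953, 0.0, -0.0]
contact_force: [-0.5, -1.0, 0.2]
width: 0.997
finger_force: 0.0
```

Request:
arm_command(
  commands="0 0 5 0; 0 0 5 0; 0 0 5 0; 0 0 3 0; 0 0 2 0; 0 0 1.5 0; 0 0 0.8 0; 0 0 0.4 0; 0 0 0 0",
)

```text
t: 4.05
tool_pos: [0.5103, -0.1732, 0.0046]
eef_rot: [0.303, 0.953, -0.0, 0.0]
contact_force: [0.8, 0.4, -0.5]
width: 0.998
finger_force: 0.0
```

```bash
python3 - <<'E'
from h import *
f=r.grab_frame("scene"); cv2.imwrite("pics/s1.png",cv2.resize(f["image"][250:400,320:520,::-1],None,fx=4,fy=4))
E
```

```text
(no output)
```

View pics/s1.png

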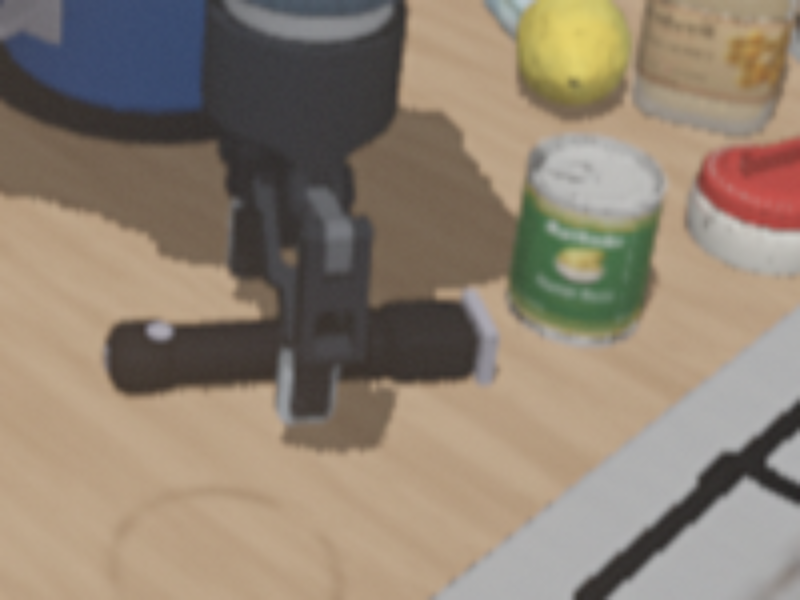

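The fingers straddle the handle's waist (crop ~(315,360)), and the collar end at (485,340) is clear of the tin. Closing and lifting.

Request:
arm_command(
  commands="0 0 0 0; 0 0 0 0; 0 0 0 0; 0 0 0 0; 0 0 0 0; 0 0 0 0; 0 0 0 0; 0 0 0 0",
  claw=0,
  grip_force=80,
)

```text
t: 5.1
tool_pos: [0.5105, -0.1733, 0.0048]
eef_rot: [0.304, 0.953, -0.0, 0.0]
contact_force: [-0.4, 0.3, 5.3]
width: 0.263
finger_force: 79.3
```

Request:
arm_command(
  commands="0 0 -0.5 0; 0 0 -1 0; 0 0 -2 0; 0 0 -2 0; 0 0 -2 0; 0 0 -2 0; 0 0 -0.5 0; 0 0 0 0",
)

```text
t: 6.1
tool_pos: [0.51, -0.173, 0.1044]
eef_rot: [0.304, 0.953, -0.0, 0.0]
contact_force: [0.2, -0.5, -1.0]
width: 0.257
finger_force: 78.6
```

Request:
arm_command(
  commands="3.2 1.6 0 0; 4.2 2.1 0 0; 4.2 2.1 0 0; 4.2 2.1 0 0; 3.3 1.6 0 0; 0 0 0 -0.1; 0 0 0 -0.135; 0 0 0 -0.135; 0 0 0 -0.135; 0 0 0 -0.135; 0 0 0 -0.135; 0 0 1.1 0; 0 0 2.2 0; 0 0 1.0 0; 0 0 0 0; 0 0 0 0",
)

```text
t: 8.1
tool_pos: [0.4095, 0.0148, 0.0616]
eef_rot: [-0.079, 0.997, -0.0, 0.0]
contact_force: [-0.1, -0.2, -1.9]
width: 0.262
finger_force: 78.5
```

```bash
python3 - <<'E'
from h import *
o=r.get_obs(); print(o["tool_pos"],o["eef_rot"])
for n,(a,b,c,d) in {"scene":(210,360,220,420),"top":(190,340,220,420)}.items():
    f=r.grab_frame(n); P=cloud(f); img=f["image"]; np.savez(n+"1.npz",P=P,img=img)
    cv2.imwrite(f"pics/{n}1.png",cv2.resize(img[a:b,c:d,::-1],None,fx=4,fy=4,interpolation=cv2.INTER_CUBIC))
E
```

```text
[0.40953392 0.01483217 0.06157716] [-7.87066627e-02  9.96897792e-01 -8.78224458e-05  2.14412400e-04]
```

View pics/scene1.png

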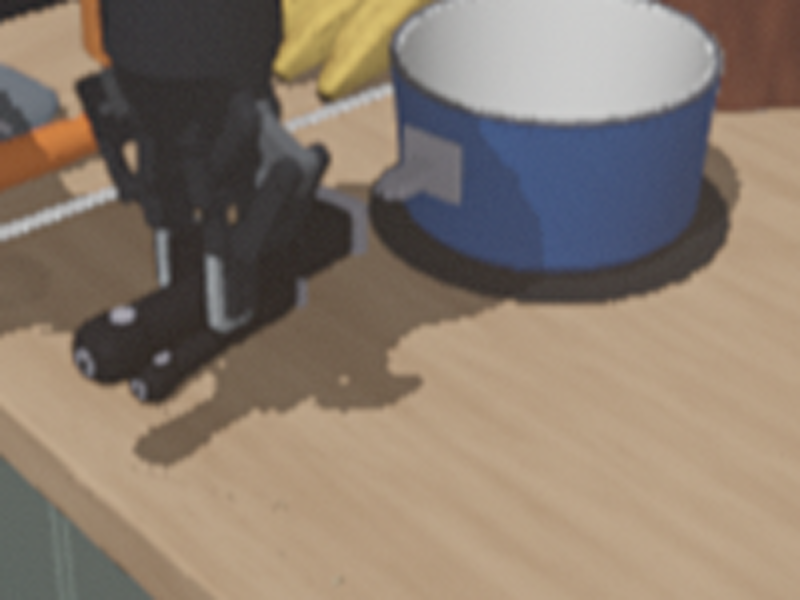

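View pics/top1.png

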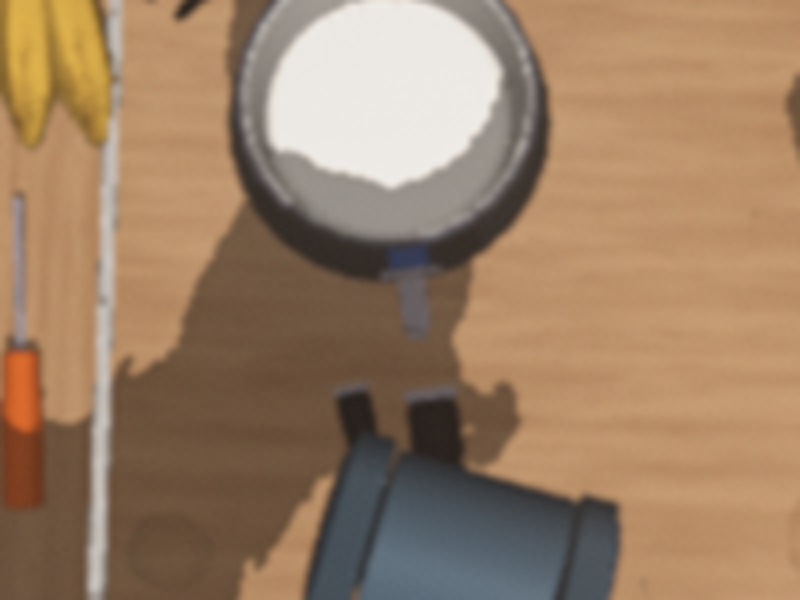

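```bash
cat > meas.py <<'E'
import sys
from h import *
k=sys.argv[1]
def line(q,lab):
    d=q[:,:2]; xs=np.round(d[:,0]/.0025)*.0025; 
    c=[(x,(d[xs==x,1].min()+d[xs==x,1].max())/2,np.ptp(d[xs==x,1])) for x in np.unique(xs) if (xs==x).sum()>=3]
    c=np.array(c); p=np.polyfit(c[:,0],c[:,1],1); print(lab,len(q),"slope ang",round(np.arctan(p[0]),3),"mid",np.round(c.mean(0),4),"x",q[:,0].min().round(4),q[:,0].max().round(4),"z",np.percentile(q[:,2],[10,50,90]).round(4)); return p
for n in("top","scene"):
    P=np.load(n+k+".npz")["P"]
    t=line(pts(P,[.526,.01,.058],[.557,.065,.085]),n+" tang")
    h=line(pts(P,[.465,-.02,.055],[.508,.06,.095]),n+" handle")
    print("  at x=.505: handle-tang y",np.polyval(h,.505)-np.polyval(t,.505)," at .54",np.polyval(h,.54)-np.polyval(t,.54))
E
python3 meas.py 1
python3 - <<'E'
from h import *
P=np.load("top1.npz")["P"]; np.set_printoptions(linewidth=250)
# tang and collar rows of z and y
for v in range(252,294,2):
    print(v,np.round(P[v,314:338,2]*1000).astype(int), "x",np.round(P[v,322,0]*1000,0))
print(np.round(P[270,314:338,1]*1000).astype(int))
E
```

```text
top tang 84 slope ang 0.149 mid [0.5412 0.0388 0.0128] x 0.528 0.5562 z [0.0672 0.0716 0.0757]
top handle 188 slope ang 0.085 mid [0.4812 0.0268 0.0263] x 0.4654 0.4982 z [0.0777 0.0819 0.0853]
  at x=.505: handle-tang y -0.004600634951683814  at .54 -0.006860300976735442
scene tang 97 slope ang 0.163 mid [0.5412 0.0342 0.0137] x 0.5264 0.5569 z [0.0669 0.0716 0.0732]
scene handle 245 slope ang 0.228 mid [0.4825 0.0167 0.0172] x 0.4653 0.5009 z [0.0624 0.0783 0.083 ]
  at x=.505: handle-tang y -0.006308200502073778  at .54 -0.003932082412999506
252 [48 42 77 78 77 78 76 80 77 77 75 76 77 -4  3  2  4  7  4  4 -2 -1  2  4] x 579.0
254 [ 1  7  6 76 80 79 81 81 79 79 78 77 76  4  6  7  6  3  3  0 -3  2  1  1] x 574.0
256 [ 1  3  2 75 77 77 82 79 78 77 84 80 80  3  4  5  3  6 -2 -2  0  1  5 -3] x 569.0
258 [ 2 84 81 84 86 79 84 84 83 86 82 84 83 79 75 71 -2 -7  0  0 -1  0 -1 -3] x 564.0
260 [ 5 65 65 60 55 73 74 76 67 69 72 72  0  4  0  3 -2  1  2  0 -3 -3 -1  1] x 561.0
262 [-2 -4 -2  0  4 74 76 74 71 70 72 72 -3 -3 -4 -1  5 -7 -2  5 -1  0  5  1] x 556.0
264 [-5 -3 -3  2 -3  2 72 71 72 7
[... 1992 characters left out ...]
    1                   -1                   83                   81                   79                   83
                   84                   85                   78                   81                   82                   84                   86                   86                   81                   -3                    4
                   -4                   -2] x 495.0
290 [-3  1 -5  0  4  1  0 83 85 83 74 79 77 82 77 80 84 84 81 -1  0 -2  1 -4] x 491.0
292 [-1  0  0 -1  2 -5  0 -1 77 85 85 83 83 79 80 84 81 80 88 82  2 -3  4 -2] x 486.0
[61 58 56 53 51 49 46 43 41 39 36 34 32 29 26 24 22 19 17 14 12  9  7  4]<stdin>:5: RuntimeWarning: invalid value encountered in cast
```

The handle is held in line (angle about 0.155 like the tang); in the top crop its collar (432,393) sits some 3 mm right of the tang's extended axis (425). I correct that and approach the tip.

Request:
arm_command(
  commands="0 0.3 0.1 0; -0.6 0 0 0; -0.8 0 0 0; -0.6 0 0 0; 0 0 0 0; 0 0 0 0",
)

```text
t: 8.95
tool_pos: [0.4283, 0.0211, 0.0601]
eef_rot: [-0.079, 0.997, 0.0, -0.0]
contact_force: [0.6, -0.0, -0.9]
width: 0.26
finger_force: 78.5
```

```bash
python3 - <<'E'
from h import *
o=r.get_obs(); print(o["tool_pos"],o["eef_rot"])
for n in("scene","top"):
    f=r.grab_frame(n); P=cloud(f); img=f["image"]; np.savez(n+"2.npz",P=P,img=img)
A=cv2.resize(np.load("top2.npz")["img"][245:295,295:355,::-1],None,fx=10,fy=10,interpolation=cv2.INTER_CUBIC)
cv2.imwrite("pics/top2.png",A)
A=cv2.resize(np.load("scene2.npz")["img"][235:285,285:345,::-1],None,fx=10,fy=10,interpolation=cv2.INTER_CUBIC)
cv2.imwrite("pics/scene2.png",A)
E
sed -i 's/\.508,\.06,\.095/.519,.06,.095/; s/\.465,-\.02/.485,-.02/;s/\[\.526/[.5275/' meas.py; python3 meas.py 2
```

```text
[0.42826609 0.02108432 0.06010861] [-7.90721800e-02  9.96868851e-01  5.89976805e-05 -2.83693082e-04]
top tang 84 slope ang 0.148 mid [0.5412 0.0388 0.0128] x 0.528 0.5563 z [0.068  0.0714 0.0742]
top handle 175 slope ang -0.039 mid [0.5012 0.0327 0.0254] x 0.486 0.5186 z [0.0762 0.0795 0.0839]
  at x=.505: handle-tang y -0.0007916266421048312  at .54 -0.007377694719909018
scene tang 87 slope ang 0.155 mid [0.5438 0.035  0.0137] x 0.5291 0.557 z [0.0674 0.0717 0.0732]
scene handle 212 slope ang 0.339 mid [0.5012 0.0232 0.017 ] x 0.4853 0.5189 z [0.0616 0.0761 0.081 ]
  at x=.505: handle-tang y -0.004370320843459674  at .54 0.002475580894209503
```

View pics/top2.png

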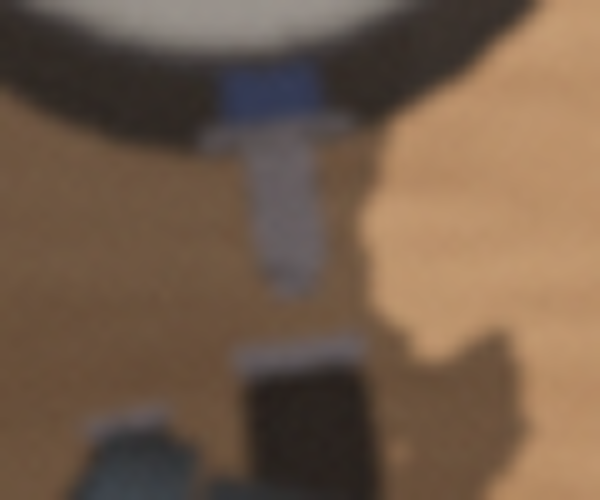

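View pics/scene2.png

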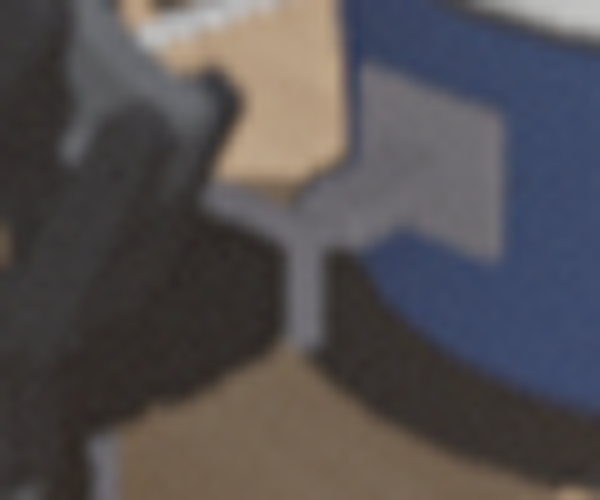

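```bash
cat > sub.py <<'E'
import sys
from h import *
def edges(img,v,u0,u1):
    a=cv2.GaussianBlur(img,(3,3),0).astype(float)[v]; s=(a[:,0]-a[:,2]); s=s[u0:u1]
    lo=np.percentile(s,15); L=s[:2].mean(); Rr=s[-2:].mean()
    i0=int(np.argmin(s)); 
    i=i0
    t=(lo+L)/2
    while i>0 and s[i-1]<t: i-=1
    l=i-(t-s[i])/(s[i-1]-s[i]) if i>0 else np.nan
    t=(lo+Rr)/2; j=i0
    while j<len(s)-1 and s[j+1]<t: j+=1
    rr=j+(t-s[j])/(s[j+1]-s[j]) if j<len(s)-1 else np.nan
    return u0+l,u0+rr
def world(f,u,v,z):
    K=f["K"]; M=np.linalg.inv(f["view"]); d=M[:3,:3]@np.array([(u-K[0,2])/K[0,0],-(v-K[1,2])/K[1,1],-1]); o=M[:3,3]
    return o+d*(z-o[2])/d[2]
if __name__=="__main__":
    f=r.grab_frame("top"); ims=[f["image"].astype(float)]+[r.grab_frame("top")["image"].astype(float) for _ in range(3)]
    img=np.mean(ims,0).astype(np.float32)
    for lab,rows,u0,u1,z in(("tang",range(260,273),314,333,.073),("handle",range(279,290),313,340,.082)):
        X=[]
        for v in rows:
            l,q=edges(img,v,u0,u1); a,b=world(f,l,v,z),world(f,q,v,z); X.append([*((a+b)/2)[:2],a[1]-b[1]])
        X=np.array(X); print(lab); print(np.round(X*1000,1).tolist())
        k=(np.abs(X[:,2]-np.nanmedian(X[:,2]))<.003); p=np.polyfit(X[k,0],X[k,1],1); print("ang",np.arctan(p[0]),"y at .52",np.polyval(p,.52), "width",np.median(X[k,2]))
E
python3 sub.py; python3 - <<'E'
from h import *
f=np.load("top2.npz"); P=f["P"]
q=pts(P,[.55,-.06,.080],[.8,.17,.108]); b=np.load("top0.npz")["P"]
q=np.r_[q,pts(b,[.55,-.06,.080],[.8,.17,.108])]
print("pan outer minEnclosing",[np.round(x,4) for x in cv2.minEnclosingCircle((q[(q[:,0]>.585)][:,:2]*1).astype(np.float32))])
E
```

```text
tang
[[560.6, 40.0, 17.8], [558.3, 39.9, 17.4], [555.9, 39.5, 17.4], [553.6, 39.1, 17.7], [551.3, 38.6, 18.2], [549.0, 37.9, 18.9], [546.6, 37.4, 19.2], [544.3, 37.0, 19.3], [542.0, 36.6, 19.2], [539.7, 36.4, 18.8], [537.4, 36.3, 18.0], [535.0, 36.3, 17.1], [532.7, 36.1, 16.2]]
ang 0.15862165383925783 y at .52 0.033503289022147886 width 0.01798351805842647
handle
[[516.1, 31.2, 33.6], [513.8, 33.4, 31.6], [511.4, 34.3, 30.1], [509.1, 34.4, 28.9], [506.8, 33.7, 28.7], [504.5, 33.1, 28.8], [502.3, 32.8, 28.9], [500.0, 32.4, 29.0], [497.7, 31.9, 29.0], [495.4, 31.2, 28.4], [493.1, 30.3, 26.8]]
ang 0.1726500329472629 y at .52 0.03563367926335689 width 0.028921054860393744
pan outer minEnclosing [array([0.6844, 0.0798]), np.float64(0.118)]
```

Request:
arm_command(
  commands="0 -0.07 -0.06 0; -0.4 0 0 0; -0.4 0 0 0; -0.4 0 0 0; -0.2 0 0 0; 0 0 0 0",
)

```text
t: 10.0
tool_pos: [0.4425, 0.0226, 0.0608]
eef_rot: [-0.079, 0.997, 0.0, -0.0]
contact_force: [-0.1, 0.2, -0.7]
width: 0.262
finger_force: 78.5
```

Request:
arm_command(
  commands="-0.2 0 0 0; -0.2 0 0 0; -0.2 0 0 0; 0 0 0 0",
)

```text
t: 10.5
tool_pos: [0.4485, 0.0235, 0.0609]
eef_rot: [-0.079, 0.997, -0.0, 0.0]
contact_force: [0.7, -0.7, -0.7]
width: 0.261
finger_force: 78.5
```

Request:
arm_command(
  commands="-0.2 0 0 0; -0.2 0 0 0; -0.2 0 0 0; -0.2 0 0 0; 0 0 0 0",
)

```text
t: 11.12
tool_pos: [0.4564, 0.0248, 0.0609]
eef_rot: [-0.079, 0.997, -0.0, 0.0]
contact_force: [-0.5, -0.7, -0.9]
width: 0.256
finger_force: 78.5
```

Request:
arm_command(
  commands="-0.2 0 0 0; -0.2 0 0 0; -0.2 0 0 0; -0.2 0 0 0; 0 0 0 0",
)

```text
t: 11.75
tool_pos: [0.4643, 0.026, 0.0609]
eef_rot: [-0.079, 0.997, -0.0, 0.0]
contact_force: [-0.4, -0.1, -0.4]
width: 0.264
finger_force: 78.5
```

```bash
python3 - <<'E'
from h import *
for n in("scene","top"):
    f=r.grab_frame(n); np.savez(n+"3.npz",P=cloud(f),img=f["image"])
A=[cv2.resize(np.load(n+"3.npz")["img"][a:a+50,b:b+60,::-1],None,fx=6,fy=6,interpolation=cv2.INTER_CUBIC) for n,a,b in(("top",240,295),("scene",230,290))]
cv2.imwrite("pics/c3.png",np.hstack(A))
E
```

```text
(no output)
```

View pics/c3.png

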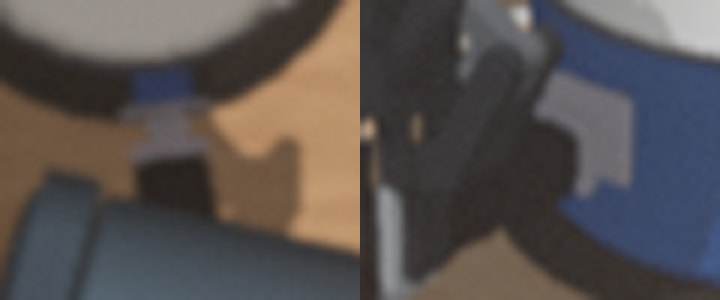

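The collar is on the tang (top crop (170,150)) with about a centimetre left to the guard (165,110), and no side force. Continuing slowly.

Request:
arm_command(
  commands="-0.2 0 0 0; -0.2 0 0 0; -0.1 0 0 0; -0.1 0 0 0; 0 0 0 0",
)

```text
t: 12.48
tool_pos: [0.4701, 0.027, 0.0609]
eef_rot: [-0.079, 0.997, -0.0, -0.0]
contact_force: [-0.7, 0.3, -1.4]
width: 0.258
finger_force: 78.5
```

Request:
arm_command(
  commands="-0.1 0 0 0; -0.1 0 0 0; 0 0 0 0",
)

```text
t: 12.85
tool_pos: [0.4722, 0.0273, 0.0609]
eef_rot: [-0.079, 0.997, -0.0, 0.0]
contact_force: [0.2, -0.9, -0.9]
width: 0.256
finger_force: 78.5
```

Request:
arm_command(
  commands="-0.1 0 0 0; 0 0 0 0",
)

```text
t: 13.1
tool_pos: [0.4731, 0.0274, 0.0609]
eef_rot: [-0.079, 0.997, -0.0, 0.0]
contact_force: [0.6, -0.3, -1.4]
width: 0.262
finger_force: 78.5
```

Request:
arm_command(
  commands="-0.05 0 0 0; 0 0 0 0",
)

```text
t: 13.35
tool_pos: [0.4735, 0.0275, 0.0609]
eef_rot: [-0.079, 0.997, -0.0, 0.0]
contact_force: [0.2, 0.0, -0.9]
width: 0.26
finger_force: 78.5
```

Request:
arm_command(
  commands="-0.05 0 0 0; -0.05 0 0 0; 0 0 0 0",
)

```text
t: 13.72
tool_pos: [0.4745, 0.0277, 0.0609]
eef_rot: [-0.079, 0.997, 0.0, -0.0]
contact_force: [-0.4, 0.3, -1.0]
width: 0.262
finger_force: 78.5
```

Request:
arm_command(
  commands="-0.05 0 0 0; 0 0 0 0",
)

```text
t: 13.98
tool_pos: [0.4745, 0.0278, 0.0607]
eef_rot: [-0.079, 0.997, 0.0, -0.001]
contact_force: [-2.4, -0.5, -0.4]
width: 0.262
finger_force: 78.7
```

Request:
arm_command(
  commands="-0.05 0 0 0; 0 0 0 0",
)

```text
t: 14.22
tool_pos: [0.4745, 0.0278, 0.0606]
eef_rot: [-0.079, 0.997, 0.0, -0.001]
contact_force: [-4.5, -1.3, 1.3]
width: 0.256
finger_force: 78.9
```

Request:
arm_command(
  commands="-0.05 0 0 0; 0 0 0 0",
)

```text
t: 14.48
tool_pos: [0.4745, 0.0279, 0.0605]
eef_rot: [-0.079, 0.997, 0.0, -0.002]
contact_force: [-7.4, -1.5, 3.2]
width: 0.262
finger_force: 79.1
```

Request:
arm_command(
  commands="-0.05 0 -0.03 0; 0 0 0 0; 0 0 0 0; 0 0 0 0",
)

```text
t: 14.98
tool_pos: [0.4745, 0.0279, 0.0606]
eef_rot: [-0.079, 0.997, 0.0, -0.002]
contact_force: [-8.5, -1.9, 2.7]
width: 0.266
finger_force: 79.0
```

```bash
python3 - <<'E'
from h import *
F=[];T=[]
for i in range(6):
    f=r.grab_frame("top" if i%2 else "scene"); o=r.get_obs(); F.append(o["contact_force"]); T.append(o["ft_torque"])
    if i in(4,5): np.savez(("scene","top")[i-4]+"4.npz",P=cloud(f),img=f["image"])
print(np.mean(F,0),np.std(F,0),np.mean(T,0),o["tool_pos"],o["t"])
for n in("top",):
  for k in "04":
    P=np.load(n+k+".npz")["P"]; q=pts(P,[.6,-.06,.088],[.8,.17,.105]); print(n,k,q[:,:2].mean(0))
A=[cv2.resize(np.load(n+"4.npz")["img"][a:a+50,b:b+60,::-1],None,fx=6,fy=6,interpolation=cv2.INTER_CUBIC) for n,a,b in(("top",240,295),("scene",230,290))]
cv2.imwrite("pics/c4.png",np.hstack(A))
E
```

```text
[-8.36501395 -2.87302098  2.97967559] [0.45149959 0.40427324 0.40902133] [-0.38073851  1.05947931 -0.19068278] [0.47456908 0.02790295 0.06063076] 15.275
top 0 [0.70313292 0.06426762]
top 4 [0.70413142 0.06564802]
```

View pics/c4.png

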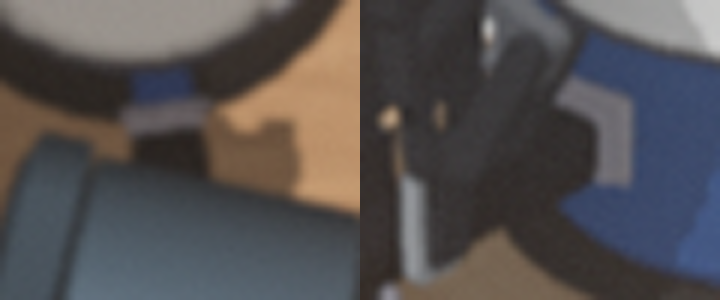

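The collar sits flush against the guard, and the axial force is about 8.7 N. A touch more push, then hold.

Request:
arm_command(
  commands="-0.02 0 0 0; 0 0 0 0; 0 0 0 0; 0 0 0 0; 0 0 0 0; 0 0 0 0; 0 0 0 0; 0 0 0 0; 0 0 0 0; 0 0 0 0; 0 0 0 0; 0 0 0 0; 0 0 0 0; 0 0 0 0; 0 0 0 0; 0 0 0 0; 0 0 0 0; 0 0 0 0; 0 0 0 0; 0 0 0 0",
)

```text
t: 17.77
tool_pos: [0.4745, 0.0279, 0.0606]
eef_rot: [-0.079, 0.997, 0.0, -0.002]
contact_force: [-9.2, -3.9, 3.4]
width: 0.259
finger_force: 79.1
```

Request:
arm_command(
  commands="0 0 0 0; 0 0 0 0; 0 0 0 0; 0 0 0 0; 0 0 0 0; 0 0 0 0; 0 0 0 0; 0 0 0 0; 0 0 0 0; 0 0 0 0; 0 0 0 0; 0 0 0 0; 0 0 0 0; 0 0 0 0; 0 0 0 0; 0 0 0 0; 0 0 0 0; 0 0 0 0; 0 0 0 0; 0 0 0 0",
)

```text
t: 20.27
tool_pos: [0.4746, 0.0279, 0.0606]
eef_rot: [-0.079, 0.997, 0.0, -0.002]
contact_force: [-9.5, -2.8, 3.9]
width: 0.263
finger_force: 79.1
```

```bash
python3 -c "
from h import *
F=[]
for i in range(6): r.grab_frame('top'); F.append(r.get_obs()['contact_force'])
print(np.mean(F,0)); print(r.hand_in())"
```

```text
[-8.71705408 -2.44751323  3.4419905 ]
the job is handed in; nothing more can be done
None
```

The handle is fully on the tang with its collar against the flame guard. I held it there at roughly 9–10 N by the wrist sensor for over 5 s, then handed the job in while still gripping and pressing; no verdict came back.

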